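# Open the push-and-turn solvent tin

## Robot

A 7-joint arm with a two-finger parallel gripper is mounted at the origin on the work surface. World frame = base frame: x ahead of the robot, y to its left, z up, the work surface at z = 0. Lengths are in m, angles in rad, forces in N, time in s.
With the tool pointing down it reaches from about 0.425 to 0.875 m from the base axis. Payload 4.7 kg.
Tool frame: the origin (TCP) lies at the very end of the fingers, on their centre line; the grasp point (between the pads) lies 19 mm behind it; z points along the fingers, y is the direction in which the jaws open and shut (so a half turn about z gives the same grasp; the last joint's range is limited). The gripper opens to 87 mm and grips with 3 to 60 N. Pads are 19 mm wide; open, the fingers measure 117 mm over their backs; the gripper's body (75 mm by 190 mm) begins 51 mm behind the grasp point.
Start: joints at [1.358, 0.321, -0.07, 1.45, 0.023, 1.371, -0.057], TCP at [0.146, -0.633, 0.223] pointing down, gripper open.
Joint ranges: [-2.86, 2.86], [-0.3, 2.09], [-1.38, 1.24], [0.06, 2.45], [-1.56, 4.7], [0.09, 2.05], [-2.69, 2.69]. Speed limits (rad/s): [2.57, 2.57, 3.14, 3.14, 3.14, 3.14, 3.14].

## Interface

Orientations are given as a rotation vector (axis times angle).
In Python, from bench import * gives the robot as it stands.
- The arm moves only by the shell command python3 -m jog 'ROWS' [OPENING] [FORCE]. ROWS is JSON, a list of rows, each a list of 4 numbers: the shift along the world's x, y, z in mm, then the turn about the world's z in rad. In form: [[x, y, z, twist], ...]. A call has exactly 8 rows; each row is the pose to reach, as a shift and turn from the pose commanded when the call began; what a row does not reach only later rows make up. A row lasts 1/8 s, in which the tool goes at most 62.5 mm and 10.7 degrees, less where a joint would pass 70% of its speed; a pose out of reach is approached as far as the arm can. A call with a gripper value outside its range is refused whole. OPENING is the opening, from -1 (shut) to 1 (fully open), set as the call begins (- or left out, the last holds). The fingers move at their own pace and stop on an object; FORCE is the grip in N (left out, the last holds). Time passes only in rows, so rows that repeat a pose let the fingers close, or fill a call up. It gives the time, the measured TCP pose, the force and the opening at its end, in the units of the state.
- get_state(): the state, without advancing time (a new reading comes with each control period).
- get_image(name): name is "scene" or "top" or "wrist"; returns a dict with "image" (384x512x3 uint8, red, green, blue), "fx", "fy", "cx", "cy" (pixels), "position" and "rotation" of the camera in the world; the wrist camera has in their place "tool_from_camera" (4x4, takes a point from camera to tool coordinates, whose origin is the TCP and whose axes are the flange's). Camera axes: x right, y down, z forward; pixel columns grow to the right and rows downward; lengths in m; the calibration is good to about 2 mm. A picture is of the moment at which its call begins: read the wrist's pose just before it. There is no depth.
- close_job(): hands the job in, once; it reports no verdict.
The state is a dict: "time": time; "joint_positions": joint angles; "qd": joint speeds; "joint_torque": joint torques, N m; "position": TCP position; "tool_rot": TCP orientation; "ft_force": force on the tool from outside, world axes, zero at the start; "torque": the same for the moment, N m; "grip_width": opening from 0.0 (shut) to 1.0 (fully open).
Only numpy, scipy, OpenCV 4.12 (cv2) and the standard library are available. Lean on these libraries where they do the work, as an engineer would, in place of code of your own. Each camera call takes 0.05 s, during which the arm holds its last target. There are 200 camera calls.

## Task

Open the solvent tin held in the cradle: push its child-resistant cap down firmly, but not so hard that you dent the tin, and while pushing turn it anticlockwise until it comes free. Lift the cap off and set it down, without dropping it, right way up on the floor of the shallow steel tray. Leave the spray can, the tub of bolts and the hammer alone.

Things in the scene. Friction and masses are not known exactly. Their poses are not given: they have to be found in the camera images.
- tin: Oblong sheet-metal solvent tin, 60 x 104 x 150 mm (own x, y, z), fixed in a bolted-down angle-iron cradle 62 mm high. Origin: on the bench, straight below the middle of the neck; z up. The tin's centre is 20 mm from the neck towards own -y. Its flat top, 150 mm above the bench, dents if the cap is pushed down with more than 40 N (side load counts too), or pulled up before it is free with more than 20 N.
- neck (a point): Middle of the mouth of the tin's steel neck (25 mm across, 174 mm above the bench), hidden under the cap; axes as the tin's. Three bayonet lugs on it hold the cap's insert, and a sprung seal in it pushes the insert up against them with about 9 N. A freed cap lifts straight up and is clear 20 mm higher.
- cap: The hidden insert of the black two-piece child-resistant cap. Origin: on the cap's axis, level with the skirt's underside, 158 mm above the bench at the start; z up. Its yaw is the insert's, not the shell's. Closed, its yaw is -0.05 to 0.10 rad from the tin's; turned anticlockwise (seen from above) to 0.85 to 1.3 rad past the tin's it is free; a stop ends the turn at about 1.35 rad.
- cap_top (a point): Middle of the flat top of the cap's outer shell, 192 mm above the bench at the start. The shell is a knurled black plastic cylinder 48 mm across and 34 mm high, gripped across any diameter. Turned without pushing it only ratchets (four light clicks a turn) and the insert stays.
- cap_rim (a point): Centre of the underside of the shell's skirt, 8 mm above the tin's flat top at the start. The shell is sprung upward: pushed with 16 to 22 N it goes down 3 to 5 mm and is then rigid; ramped teeth catch the insert and both turn together for as long as the push is kept up (up to an eighth of a turn is lost until the teeth drop in). Pushed with less than about 14 N it slips.
- tray: Shallow open steel tray, 150 x 180 x 16 mm (its own x, y, z), walls and floor 3 mm thick, empty, fixed to the bench. Origin: centre of its underside; z up.
- spray: Bystander: grey spray can, 58 mm across, 165 mm high, loose. Origin: centre of its underside.
- tub: Bystander: white round tub of bolts, 110 mm across, 75 mm high, loose. Origin: centre of its underside.
- hammer: Bystander: hammer lying flat, 260 mm long, about 30 mm high at the head, loose. Its own x axis runs along the handle towards the head.
Things that resemble listed ones, but are neither listed nor needed, are in the scene too. Of the things like the tin, leave any that is turquoise; of the rest the larger one is meant.

How it is judged:
On the way, in this order (a step that is already met when the one before it is completed fails the run):
1. the cap's insert has been turned at least 0.7 rad from closed while still on the neck (angle between the x axis of cap and the x axis of tin, either way round above 0.7 rad and horizontal distance between cap and tin below 0.006 m and z of cap in the frame of tin below 0.166 m), for 0.05 s.
2. the cap is lifted clear of the neck (z of cap in the frame of tin above 0.178 m and contact force between the fingers and cap above 0.5 N), for 0.1 s.
3. the cap is set on the tray's floor while still held (z of cap in the frame of tray below 0.015 m and x of cap in the frame of tray between -0.06 and 0.06 m and y of cap in the frame of tray between -0.075 and 0.075 m and contact force between the fingers and cap above 0.5 N), for 0.05 s.
At the end, for the whole second after the job is handed in: The cap stands at rest, right way up (within 0.1 rad), flat on the tray's floor inside the walls (its underside no more than 9 mm above the tray's underside) (x of cap in the frame of tray between -0.055 and 0.055 m and y of cap in the frame of tray between -0.07 and 0.07 m and z of cap in the frame of tray below 0.009 m and angle between cap's own z axis and vertical below 0.1 rad and linear speed of cap below 0.02 m/s); the robot touches nothing.
It fails at once if the tin is dented: the cap pushed down on it with more than 40 N, side load included, or pulled up while locked with more than about 20 N (contact force between cap and tin above 40 N).
It fails at once if a bystander is moved more than 20 mm (distance of any of spray, tub, hammer from where it was at the start of the episode above 0.02 m).
It also fails if it takes over 64 s, if anything falls off the work surface, if the arm or the gripper's body presses on something with over 40 N, if the wrist force passes 120 N, or if a joint passes its speed limit or range.

## Working session

There is one attempt and no reset: what is moved stays moved. The work goes in short steps, Python scripts to look and compute and a shell command to move; the robot and the scene stay as the last step left them, time stands still between calls to the robot, and variables do not carry over. Pictures are saved under pics/ and viewed, about 8 in all and at most 12, crops included, and the job is handed in when it is done.

```bash
mkdir -p pics; ls; cat > h.py <<'E'
from bench import *
import numpy as np, cv2
from scipy.spatial.transform import Rotation as R
def snap(n,f=None):
    s=get_state(); d=get_image(n)
    if n=="wrist":
        T=np.eye(4);T[:3,:3]=R.from_rotvec(s["tool_rot"]).as_matrix();T[:3,3]=s["position"]
        T=T@np.array(d["tool_from_camera"]); d["position"]=T[:3,3]; d["rotation"]=T[:3,:3]
    d["rotation"]=np.array(d["rotation"]); d["position"]=np.array(d["position"])
    if d["rotation"].shape!=(3,3): d["rotation"]=R.from_rotvec(d["rotation"]).as_matrix()
    if f: cv2.imwrite("pics/"+f,cv2.cvtColor(d["image"],cv2.COLOR_RGB2BGR)); np.save("pics/"+f+".npy",d,allow_pickle=True)
    return d
def ld(f): return np.load("pics/"+f+".npy",allow_pickle=True).item()
def ray(d,u,v,z):
    r=d["rotation"]@np.array([(u-d["cx"])/d["fx"],(v-d["cy"])/d["fy"],1]); p=d["position"]
    return p+r*(z-p[2])/r[2]
def proj(d,P):
    q=d["rotation"].T@(np.array(P)-d["position"]); return d["fx"]*q[0]/q[2]+d["cx"],d["fy"]*q[1]/q[2]+d["cy"]
E
python3 - <<'E'
from h import *
s=get_state(); print(s)
for n in("top","scene"):
    d=snap(n,n+"0.png"); print(d["position"],d["rotation"],d["fx"],d["cx"],d["cy"])
E
```

```text
pics
{'time': 0.0, 'joint_positions': array([ 1.35807012,  0.32182059, -0.07012859,  1.45168049,  0.02264751,
        1.37080767, -0.05685882]), 'qd': array([ 1.40048090e-03,  6.04178791e-04,  1.56836483e-04,  7.49650951e-05,
        2.29393566e-04, -1.23882249e-03,  1.05196493e-04]), 'joint_torque': array([-6.69310903e-04, -4.91292465e+01, -4.04019020e-01, -3.12529635e+01,
       -6.40267530e-02,  4.36871743e-02,  1.70898452e-04]), 'position': array([ 0.14601071, -0.63281271,  0.22146069]), 'tool_rot': array([-3.11950378e+00, -3.55511634e-01,  5.47766584e-04]), 'ft_force': array([ 0.65192572, -0.42159488, -0.40958412]), 'torque': array([ 0.01479808, -0.01132933,  0.02510546]), 'grip_width': 1.0007032862645608}
[0.36716881 0.00996154 1.30279576] [[-0.02258852 -0.9823981   0.1854285 ]
 [-0.99962603  0.01933452 -0.01933833]
 [ 0.01541277 -0.18579598 -0.98246745]] 393.1429333929496 261.15339612002913 193.70363218764405
[ 1.40479101 -0.21333608  1.25115734] [[ 0.22981842  0.77530759 -0.58828703]
 [ 0.97319388 -0.17761688  0.14610242]
 [ 0.00878461 -0.60609437 -0.79534423]] 401.26475620323254 254.4972168582624 187.70258104846724
```

View pics/top0.png

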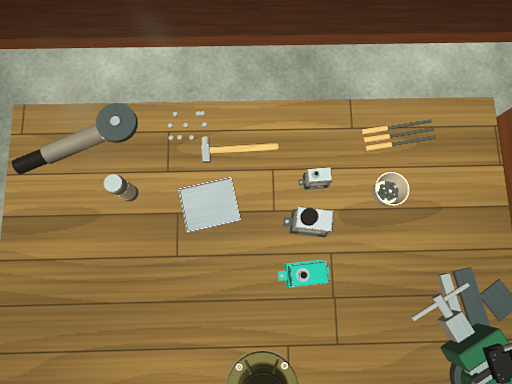

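View pics/scene0.png

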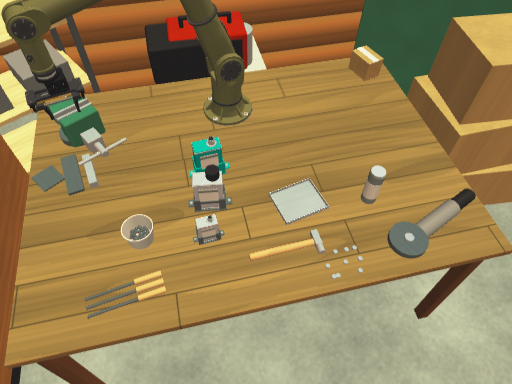

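The look-alikes are the turquoise tin (304,274), the small white tin (316,174) and the large white tin with a black cap (310,217). The last one fits, being neither turquoise nor the smaller. I'll measure it and confirm it in a crop.

```bash
python3 - <<'E'
from h import *
d=ld("top0.png"); im=d["image"]; g=im.max(2)
def comp(m,box):
    x0,y0,x1,y1=box; k=np.zeros(g.shape,np.uint8); k[y0:y1,x0:x1]=m[y0:y1,x0:x1]
    c,_=cv2.findContours(k,cv2.RETR_EXTERNAL,cv2.CHAIN_APPROX_NONE); return max(c,key=cv2.contourArea)
c=comp((g<60).astype(np.uint8),(295,200,325,235)); (u,v),r=cv2.minEnclosingCircle(c); M=cv2.moments(c)
print("cap circ",u,v,r, cv2.boundingRect(c), ray(d,u,v,.192), M["m10"]/M["m00"],M["m01"]/M["m00"])
s=im.astype(int).max(2)-im.min(2)
lo=((s<40)&(g>120)).astype(np.uint8)
c=comp(lo,(172,172,248,236)); b=cv2.boxPoints(cv2.minAreaRect(c)); P=np.array([ray(d,*p,.016) for p in b])
print("tray",b,P,P.mean(0)); e=np.diff(P,axis=0); print(np.linalg.norm(e,axis=1),np.degrees(np.arctan2(e[:,1],e[:,0])))
w=cv2.imread("pics/top0.png")[195:245,275:345]; s0=cv2.imread("pics/scene0.png")[155:220,180:240]
a=cv2.resize(w,None,fx=8,fy=8,interpolation=cv2.INTER_CUBIC); 
cv2.imwrite("pics/c1.png",a)
for n in ((0.5,0,.05),(.65,-.05,.05)): print(n,proj(d,n))
E
```

```text
cap circ 308.6938781738281 216.33673095703125 8.507174491882324 (301, 208, 17, 17) [ 0.50851509 -0.14591091  0.192     ] 308.8051282051282 216.28888888888886
tray [[176.64703 188.41179]
 [230.64703 176.41179]
 [240.4588  220.56474]
 [186.4588  232.56474]] [[0.63349426 0.26550925 0.016     ]
 [0.67108306 0.08565075 0.016     ]
 [0.52155762 0.05466704 0.016     ]
 [0.48589598 0.23109593 0.016     ]] [0.57800773 0.15923074 0.016     ]
[0.18374438 0.15270182 0.17999697] [ -78.19560603 -168.29320735  101.42725103]
(0.5, 0, 0.05) (np.float64(257.28610550112376), np.float64(225.6642751554794))
(0.65, -0.05, 0.05) (np.float64(271.6340600528697), np.float64(179.5480212884787))
```

View pics/c1.png

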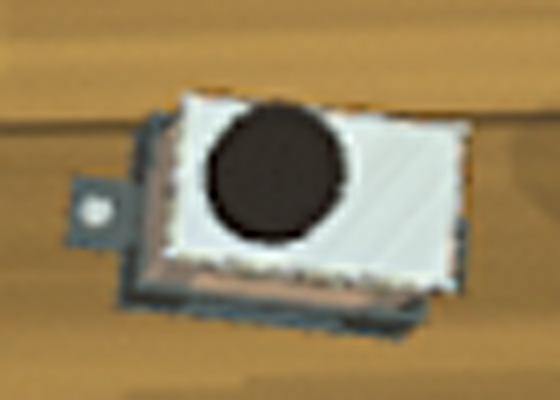

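The crop shows the large white tin with its black cap at about crop (276,172), image (309.5,216.5), and the rest of the tin extending to image right, so its yaw is about -0.1. The cap is near (0.509,-0.146) and the tray near (0.578,0.159), yaw about 0.2. Setting out.

```bash
python3 -m jog '[[0,0,60,0],[30,40,80,0],[66,88,80,0],[102,136,80,0],[138,184,80,0],[174,232,80,0],[210,280,80,0],[246,328,80,0]]' 1 60; python3 -m jog '[[36,48,0,0],[72,96,0,0],[100,140,0,0],[117,158,0,0],[117,158,0,0],[117,158,0,0],[117,158,0,0],[117,158,0,0]]'; python3 - <<'E'
from h import *
s=get_state(); print(s["time"],s["position"],s["tool_rot"],s["joint_positions"],s["ft_force"])
snap("wrist","w1.png")
E
```

```text
time: 1.1
position: [0.3929, -0.3036, 0.3023]
tool_rot: [3.121, 0.355, -0.0]
ft_force: [1.3, -0.8, -0.1]
grip_width: 1.001
time: 2.1
position: [0.5086, -0.1484, 0.3026]
tool_rot: [3.121, 0.352, -0.0]
ft_force: [-0.6, 0.2, -0.1]
grip_width: 1.006
2.1 [ 0.50862527 -0.14843969  0.30260374] [ 3.12136074e+00  3.52452494e-01 -3.48284918e-04] [ 0.78396182  0.06558312 -0.57515939  1.60287446  0.03624018  1.48380551
 -1.13928494] [-0.55921173  0.24454023 -0.13871102]
```

View pics/w1.png

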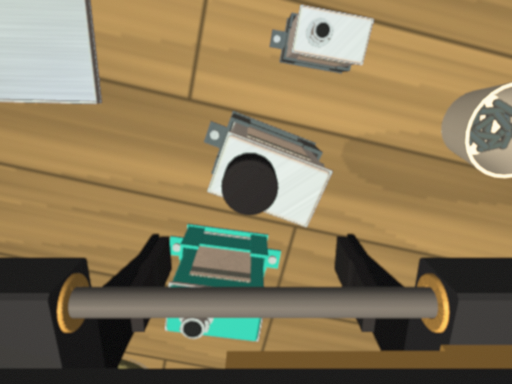

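The wrist view shows the black cap at (250,184) on the white tin, with the turquoise tin below at (220,280) and the small tin above. Next I get the cap centre and tin yaw from this view.

```bash
python3 - <<'E'
from h import *
d=ld("w1.png"); im=d["image"]; g=im.max(2).astype(int); s=g-im.min(2)
def comp(m,box):
    x0,y0,x1,y1=box; k=np.zeros(g.shape,np.uint8); k[y0:y1,x0:x1]=m[y0:y1,x0:x1]
    c,_=cv2.findContours(k,cv2.RETR_EXTERNAL,cv2.CHAIN_APPROX_NONE); return max(c,key=cv2.contourArea)
c=comp(g<60,(200,140,300,235)); x,y,w,h=cv2.boundingRect(c); (u,v),r=cv2.minEnclosingCircle(c)
print("cap",x,y,w,h,u,v,r,ray(d,u,v,.192), ray(d,u,v,.175))
m=((g>150)&(s<40))|(g<60)
m=comp(m,(200,135,345,230)); hb=cv2.minAreaRect(m); b=cv2.boxPoints(hb); P=np.array([ray(d,*p,.15) for p in b]); e=np.diff(P,axis=0)
print(b,P.mean(0),np.linalg.norm(e,axis=1),np.arctan2(e[:,1],e[:,0]))
t=ld("top0.png")
T=R.from_rotvec(get_state()["tool_rot"]).as_matrix(); print(T)
C=[ray(t,275+a/8,195+b/8,.15) for a,b in((183,95),(468,122),(460,290),(172,255))]; print(np.array(C),np.mean(C,0))
E
```

```text
cap 223 154 54 60 249.26113891601562 183.45545959472656 30.00940704345703 [ 0.51336724 -0.14509775  0.192     ] [ 0.5085411  -0.14604226  0.175     ]
[[205.82664 190.83641]
 [228.66698 128.54454]
 [333.7992  167.09303]
 [310.95886 229.3849 ]] [ 0.5090965  -0.16646272  0.15      ] [0.0639287  0.1049375  0.06652751] [-0.14862973 -1.69651146  3.08909294]
[[ 9.74744780e-01  2.23321766e-01 -5.13168507e-05]
 [ 2.23321736e-01 -9.74744728e-01 -3.43933218e-04]
 [-1.26828603e-04  3.23786941e-04 -9.99999940e-01]]
[[ 0.54279451 -0.12088977  0.15      ]
 [ 0.53052389 -0.22641934  0.15      ]
 [ 0.46830816 -0.21992561  0.15      ]
 [ 0.48341077 -0.11446088  0.15      ]] [ 0.50625933 -0.1704239   0.15      ]
```

Estimates agree to about 3 mm: the cap is near (0.511,-0.1465). I'll descend and close gently, then use the side force to centre.

```bash
python3 -m jog '[[2,2,-30,0],[2,2,-60,0],[2,2,-90,0],[2,2,-110,0],[2,2,-125,0],[2,2,-135,0],[2,2,-139,0],[2,2,-139,0]]' 1 5; python3 - <<'E'
from h import *
d=snap("wrist","w2.png"); im=d["image"]; g=im.max(2)
print(get_state()["position"],get_state()["ft_force"])
E
python3 -m jog '[[0,0,0,0],[0,0,0,0],[0,0,0,0],[0,0,0,0],[0,0,0,0],[0,0,0,0],[0,0,0,0],[0,0,0,0]]' -1 4;  python3 -c "
from h import *
s=get_state();print(s['position'],s['ft_force'],s['torque'],s['grip_width'])"
```

```text
time: 3.15
position: [0.5113, -0.1455, 0.1639]
tool_rot: [3.121, 0.355, 0.001]
ft_force: [-0.7, -0.1, 0.0]
grip_width: 0.996
[ 0.51153926 -0.14546916  0.16416504] [ 0.30275861 -0.70035336  0.02070434]
time: 4.2
position: [0.5111, -0.1451, 0.1636]
tool_rot: [-3.121, -0.356, 0.0]
ft_force: [-0.7, 1.3, 1.8]
grip_width: 0.554
[ 0.51108308 -0.14513019  0.16359249] [-0.72900187  1.27967682  1.7725359 ] [ 0.28488979  0.1136696  -0.01169261] 0.5537156826238849
```

View pics/w2.png

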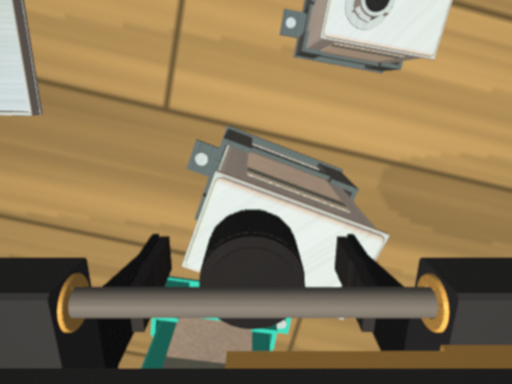

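The wrist view shows the cap between the fingers, top circle centred near (252,275), r about 52. The opening of 48.2 mm matches the cap. Checking the x offset by casting that ray.

```bash
python3 - <<'E'
from h import *
d=ld("w2.png"); print(ray(d,252,275,.192),ray(d,252,272,.192),d["position"])
m=(d["image"].max(2)<45).astype(np.uint8); print([ (y,np.where(m[y,180:330])[0][[0,-1]]+180) for y in (230,245,260,270,280,322,325)])
d=ld("w1.png"); print(ray(d,250,187,.192))
E
```

```text
[ 0.51433375 -0.14494691  0.192     ] [ 0.51581085 -0.14460676  0.192     ] [ 0.59322405 -0.12687609  0.32548104]Traceback (most recent call last):
  File "<stdin>", line 3, in <module>
IndexError: index 0 is out of bounds for axis 0 with size 0
```

```bash
python3 -m jog '[[0,0,0,0],[0,0,0,0],[0,0,0,0.18],[0,0,0,0.36],[0,0,0,0.54],[0,0,0,0.72],[0,0,0,0.9],[0,0,0,1.08]]' 0.5 4;python3 -m jog '[[0,0,0,0.18],[0,0,0,0.36],[0,0,0,0.45],[0,0,0,0.45],[0,0,0,0.45],[0,0,0,0.45],[0,0,0,0.45],[0,0,0,0.45]]'; python3 -m jog '[[0,0,0,0],[0,0,0,0],[0,0,0,0],[0,0,0,0],[0,0,0,0],[0,0,0,0],[0,0,0,0],[0,0,0,0]]' -1 4;  python3 -c "
from h import *
s=get_state();print(s['position'],s['ft_force'],s['torque'],s['grip_width'],s['joint_positions'])"
```

```text
time: 5.2
position: [0.5112, -0.1456, 0.1636]
tool_rot: [2.489, 1.917, 0.0]
ft_force: [0.5, -0.5, 0.1]
grip_width: 0.753
time: 6.2
position: [0.5112, -0.1454, 0.1636]
tool_rot: [2.006, 2.418, 0.0]
ft_force: [-0.5, 0.0, 0.9]
grip_width: 0.751
time: 7.2
position: [0.5102, -0.1455, 0.1635]
tool_rot: [-2.005, -2.417, 0.002]
ft_force: [-5.9, -0.2, 3.5]
grip_width: 0.551
[ 0.5102178  -0.14552268  0.16345665] [-5.92363833 -0.16352908  3.52880547] [-0.02059514  1.12621893  0.02382132] 0.551354941861878 [ 0.88279362  0.16296819 -0.71196748  1.80297352  0.11367868  1.21881467
  0.32363881]
```

The cap sits at lower x. Shifting to null the side force.

```bash
python3 -m jog '[[-1.5,0.3,0,0],[-1.5,0.3,0,0],[-1.5,0.3,0,0],[-1.5,0.3,0,0],[-1.5,0.3,0,0],[-1.5,0.3,0,0],[-1.5,0.3,0,0],[-1.5,0.3,0,0]]' - 4;  python3 -c "
from h import *
s=get_state();print(s['position'],s['ft_force'],s['torque'],s['grip_width'])"
```

```text
time: 8.2
position: [0.51, -0.1454, 0.1636]
tool_rot: [2.005, 2.417, 0.0]
ft_force: [3.7, -3.9, -3.6]
grip_width: 0.549
[ 0.51001049 -0.14541503  0.16360137] [ 3.72932533 -3.9212111  -3.59252231] [-0.82301648 -0.76144492 -0.04570068] 0.5493070963746793
```

```bash
python3 -m jog '[[0.5,-0.3,0,0],[0.5,-0.3,0,0],[0.5,-0.3,0,0],[0.5,-0.3,0,0],[0.5,-0.3,0,0],[0.5,-0.3,0,0],[0.5,-0.3,0,0],[0.5,-0.3,0,0]]' - 55;  python3 -c "
from h import *
s=get_state();print(s['position'],s['ft_force'],s['torque'],s['grip_width'])"
python3 -m jog '[[0,0,-0.5,0],[0,0,-1,0],[0,0,-1.5,0],[0,0,-2,0],[0,0,-2,0],[0,0,-2,0],[0,0,-2,0],[0,0,-2,0]]'
```

```text
time: 9.2
position: [0.5101, -0.1454, 0.1636]
tool_rot: [2.006, 2.418, -0.0]
ft_force: [0.6, -4.0, -3.0]
grip_width: 0.548
[ 0.51007582 -0.14542988  0.163573  ] [ 0.64948551 -3.95498577 -3.00398939] [-0.77503096 -0.55838733  0.01214834] 0.5482063341323056
time: 10.2
position: [0.5102, -0.1454, 0.1631]
tool_rot: [2.005, 2.418, -0.001]
ft_force: [-3.6, -3.4, 8.2]
grip_width: 0.543
```

```bash
python3 -m jog '[[-0.3,-0.4,-0.5,0],[-0.4,-0.5,-1,0],[-0.4,-0.5,-1.5,0],[-0.4,-0.5,-2,0],[-0.4,-0.5,-2,0],[-0.4,-0.5,-2,0],[-0.4,-0.5,-2,0],[-0.4,-0.5,-2,0]]'
```

```text
time: 11.2
position: [0.5102, -0.1454, 0.1614]
tool_rot: [2.004, 2.418, 0.0]
ft_force: [-2.3, -1.9, 9.5]
grip_width: 0.548
```

```bash
python3 -m jog '[[-0.2,-0.2,-0.5,0],[-0.3,-0.3,-1,0],[-0.3,-0.3,-1.5,0],[-0.3,-0.3,-2,0],[-0.3,-0.3,-2.5,0],[-0.3,-0.3,-2.5,0],[-0.3,-0.3,-2.5,0],[-0.3,-0.3,-2.5,0]]'
```

```text
time: 12.2
position: [0.5102, -0.1455, 0.1597]
tool_rot: [2.004, 2.418, 0.001]
ft_force: [-3.7, -1.0, 13.9]
grip_width: 0.543
```

```bash
python3 -m jog '[[-0.2,-0.2,-0.5,0],[-0.4,-0.2,-1,0],[-0.5,-0.2,-1.5,0],[-0.5,-0.2,-1.5,0],[-0.5,-0.2,-1.5,0],[-0.5,-0.2,-1.5,0],[-0.5,-0.2,-1.5,0],[-0.5,-0.2,-1.5,0]]'
```

```text
time: 13.2
position: [0.5102, -0.1455, 0.159]
tool_rot: [2.003, 2.417, 0.001]
ft_force: [-3.6, -1.1, 17.2]
grip_width: 0.545
```

```bash
python3 -m jog '[[0,0,-0.5,0],[0,0,-1,0],[0,0,-1.3,0],[0,0,-1.3,0],[0,0,-1.3,0],[0,0,-1.3,0],[0,0,-1.3,0],[0,0,-1.3,0]]'
```

```text
time: 14.2
position: [0.5103, -0.1455, 0.1587]
tool_rot: [2.003, 2.417, 0.001]
ft_force: [-7.2, 1.7, 22.9]
grip_width: 0.545
```

```bash
python3 -m jog '[[-0.5,0.1,0,0],[-1,0.2,-0.2,0],[-1,0.2,-0.3,0.05],[-1,0.2,-0.3,0.1],[-1,0.2,-0.3,0.15],[-1,0.2,-0.3,0.2],[-1,0.2,-0.3,0.25],[-1,0.2,-0.3,0.25]]'; python3 -c "
from h import *
s=get_state();print(s['torque'],s['ft_force'])"
```

```text
time: 15.2
position: [0.5103, -0.1455, 0.158]
tool_rot: [1.684, 2.646, 0.002]
ft_force: [-2.7, 0.0, 19.2]
grip_width: 0.545
[-0.11165879  0.53006206 -0.0141213 ] [-2.66323739e+00  2.35273390e-03  1.92326344e+01]
```

```bash
python3 -m jog '[[-0.2,0,-0.5,0],[-0.3,0,-0.8,0.05],[-0.3,0,-0.8,0.1],[-0.3,0,-0.8,0.15],[-0.3,0,-0.8,0.2],[-0.3,0,-0.8,0.25],[-0.3,0,-0.8,0.3],[-0.3,0,-0.8,0.3]]'; python3 -c "
from h import *
s=get_state();print(s['torque'],s['ft_force'])"
```

```text
time: 16.2
position: [0.5107, -0.1453, 0.1579]
tool_rot: [1.269, 2.867, 0.002]
ft_force: [-3.3, -0.2, 21.0]
grip_width: 0.54
[ 0.00519301  0.45095413 -0.08723624] [-3.27559448 -0.21431288 20.97625967]
```

```bash
python3 -m jog '[[-0.3,0,-0.3,0.05],[-0.4,0,-0.5,0.1],[-0.4,0,-0.5,0.15],[-0.4,0,-0.5,0.2],[-0.4,0,-0.5,0.25],[-0.4,0,-0.5,0.3],[-0.4,0,-0.5,0.35],[-0.4,0,-0.5,0.35]]'; python3 -c "
from h import *
s=get_state();print(s['torque'],s['ft_force'])"
```

```text
time: 17.2
position: [0.5112, -0.1451, 0.1578]
tool_rot: [0.75, 3.042, 0.001]
ft_force: [-2.6, 1.3, 22.4]
grip_width: 0.543
[ 0.19494899  0.19021393 -0.08387082] [-2.5755083   1.34895779 22.35638452]
```

```bash
python3 -m jog '[[0,0,0,0.05],[0,0,0,0.1],[0,0,0,0.15],[0,0,0,0.2],[0,0,0,0.25],[0,0,0,0.3],[0,0,0,0.3],[0,0,0,0.3]]'; python3 -c "
from h import *
s=get_state();print(s['torque'],s['ft_force'])"
```

```text
time: 18.2
position: [0.5113, -0.1449, 0.1578]
tool_rot: [0.287, 3.12, -0.001]
ft_force: [-2.0, 1.0, 22.6]
grip_width: 0.542
[ 0.25745856  0.12890185 -0.09593566] [-2.03581851  0.96142007 22.59180929]
```

```bash
python3 -m jog '[[0,0,0,0.03],[0,0,0,0.06],[0,0,0,0.09],[0,0,0,0.12],[0,0,0,0.15],[0,0,0,0.15],[0,0,0,0.15],[0,0,0,0.15]]'; python3 -c "
from h import *
s=get_state();print(s['torque'],s['ft_force'],s['joint_positions'][6])"
```

```text
time: 19.2
position: [0.5114, -0.1449, 0.1578]
tool_rot: [0.053, 3.133, -0.002]
ft_force: [-1.1, -0.4, 22.1]
grip_width: 0.542
[ 0.25483292  0.13398089 -0.06387324] [-1.12890759 -0.39664379 22.09860422] 1.6458286797199324
```

```bash
python3 -m jog '[[0,0,0,0.03],[0,0,0,0.06],[0,0,0,0.09],[0,0,0,0.12],[0,0,0,0.12],[0,0,0,0.12],[0,0,0,0.12],[0,0,0,0.12]]'; python3 -c "
from h import *
s=get_state();print(s['torque'],s['ft_force'],s['joint_positions'][6])"
```

```text
time: 20.2
position: [0.5114, -0.1448, 0.1578]
tool_rot: [-0.135, 3.13, -0.002]
ft_force: [-0.9, 0.9, 22.4]
grip_width: 0.541
[ 0.25025434  0.10595308 -0.11328335] [-0.8551099   0.94481433 22.38934594] 1.7624737232339085
```

No stop reached yet. If the teeth dropped in at 0.25–0.55 rad, the insert is at 0.9–1.2 rad, inside the free band. Releasing the push and testing with a gentle lift.

```bash
python3 -m jog '[[0,0,1,0],[0,0,2,0],[0,0,3,0],[0,0,4,0],[0,0,5,0],[0,0,6,0],[0,0,7,0],[0,0,7,0]]'; python3 -m jog '[[0,0,1,0],[0,0,2,0],[0,0,3,0],[0,0,4,0],[0,0,4,0],[0,0,4,0],[0,0,4,0],[0,0,4,0]]'; python3 -c "
from h import *
s=get_state();print(s['torque'],s['ft_force'],s['position'])"
```

```text
time: 21.2
position: [0.5113, -0.1448, 0.1627]
tool_rot: [-0.136, 3.13, -0.001]
ft_force: [4.5, -0.6, 8.9]
grip_width: 0.541
time: 22.2
position: [0.5092, -0.1448, 0.1649]
tool_rot: [-0.136, 3.135, 0.001]
ft_force: [3.8, 1.3, 5.0]
grip_width: 0.541
[ 0.25258229 -0.95732228 -0.03793358] [3.75550276 1.32674246 4.95363776] [ 0.50915265 -0.14479446  0.16494567]
```

```bash
python3 -m jog '[[0.5,0,1,0],[1,0,2,0],[1,0,3,0],[1,0,3,0],[1,0,3,0],[1,0,3,0],[1,0,3,0],[1,0,3,0]]'; python3 -c "
from h import *
s=get_state();print(s['torque'],s['ft_force'],s['position'])"
```

```text
time: 23.2
position: [0.5089, -0.1452, 0.1664]
tool_rot: [-0.135, 3.137, 0.002]
ft_force: [5.5, 1.8, 0.4]
grip_width: 0.548
[ 0.52134655 -1.29141034 -0.00855532] [5.53625978 1.84346448 0.43074795] [ 0.50885275 -0.14517409  0.16643661]
```

```bash
python3 -m jog '[[0,0,1,0],[0,0,2,0],[0,0,2,0],[0,0,2,0],[0,0,2,0],[0,0,2,0],[0,0,2,0],[0,0,2,0]]'; python3 -c "
from h import *
s=get_state();print(s['torque'],s['ft_force'],s['position'])"
```

```text
time: 24.2
position: [0.5087, -0.1452, 0.1677]
tool_rot: [-0.135, 3.137, 0.003]
ft_force: [6.6, 0.6, -1.9]
grip_width: 0.542
[ 0.48734441 -1.72801108  0.05201059] [ 6.61657301  0.57252709 -1.90087309] [ 0.50873605 -0.14523792  0.16770514]
```

```bash
python3 -m jog '[[0.5,0,1,0],[1,0,2,0],[1,0,3,0],[1,0,3,0],[1,0,3,0],[1,0,3,0],[1,0,3,0],[1,0,3,0]]'; python3 -c "
from h import *
s=get_state();print(s['torque'],s['ft_force'],s['position'])
snap('wrist','w3.png')"
```

```text
time: 25.2
position: [0.5092, -0.1462, 0.1717]
tool_rot: [0.134, -3.139, 0.0]
ft_force: [0.5, 0.2, 0.3]
grip_width: 0.542
[ 0.10203506 -0.09477763  0.00927611] [0.48680281 0.22096395 0.28638711] [ 0.50916771 -0.14624254  0.17174714]
```

View pics/w3.png

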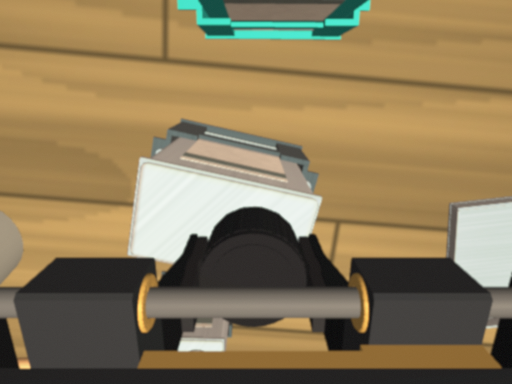

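The cap is held between the fingers at (250,265), and all forces have dropped to zero, so it looks free. Lifting.

```bash
python3 -m jog '[[0,0,3,0],[0,0,6,0],[0,0,12,0],[0,0,20,0],[0,0,35,0],[0,0,55,0],[0,0,70,0],[0,0,70,0]]'; python3 -c "
from h import *
s=get_state();print(s['torque'],s['ft_force'],s['position'],s['joint_positions'])
snap('wrist','w4.png')"
```

```text
time: 26.25
position: [0.5101, -0.1463, 0.2433]
tool_rot: [-0.134, 3.136, -0.002]
ft_force: [0.3, 0.6, -1.3]
grip_width: 0.545
[ 0.10054102 -0.14502421  0.0403452 ] [ 0.31160599  0.61651579 -1.32109837] [ 0.51012069 -0.14634422  0.2432864 ] [ 1.04922444  0.11955522 -0.87652924  1.69310178  0.09442301  1.36991145
  1.81347863]
```

View pics/w4.png

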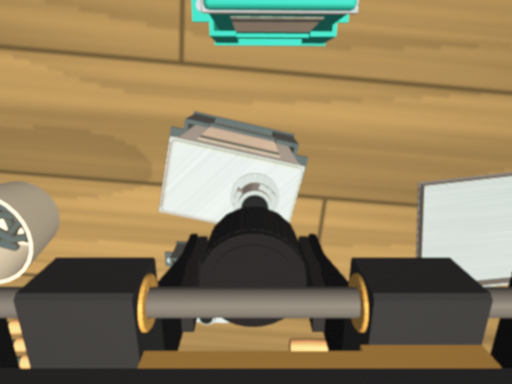

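The bare neck shows at (255,185) below and the cap is still held. Carrying it to the tray.

```bash
python3 -m jog '[[5,22,0,0],[15,65,0,0],[25,110,0,0],[36,160,0,0],[47,210,0,0],[58,260,0,0],[65,292,0,0],[68,305,0,0]]'; python3 -m jog '[[0,0,-15,0],[0,0,-45,0],[0,0,-80,0],[0,0,-115,0],[0,0,-145,0],[0,0,-170,0],[0,0,-185,0],[0,0,-185,0]]'; python3 -c "
from h import *
s=get_state();print(s['torque'],s['ft_force'],s['position'],s['joint_positions'])
snap('scene','s5.png')
d=ld('s5.png');im=cv2.imread('pics/s5.png')[130:230,235:365];cv2.imwrite('pics/c5.png',cv2.resize(im,None,fx=6,fy=6,interpolation=cv2.INTER_CUBIC))"
```

```text
time: 27.3
position: [0.5764, 0.1612, 0.2407]
tool_rot: [0.139, -3.137, -0.002]
ft_force: [0.1, 0.1, -0.4]
grip_width: 0.543
time: 28.3
position: [0.5764, 0.157, 0.0553]
tool_rot: [0.131, -3.136, 0.002]
ft_force: [-0.4, 0.2, -0.6]
grip_width: 0.544
[ 0.10706908 -0.14897045 -0.02016936] [-0.35341104  0.2205426  -0.554307  ] [0.57642455 0.15696898 0.05528583] [ 0.42198481  0.51841727 -0.91984633  1.74188155  0.45475018  1.11364211
  1.01178686]
```

View pics/c5.png

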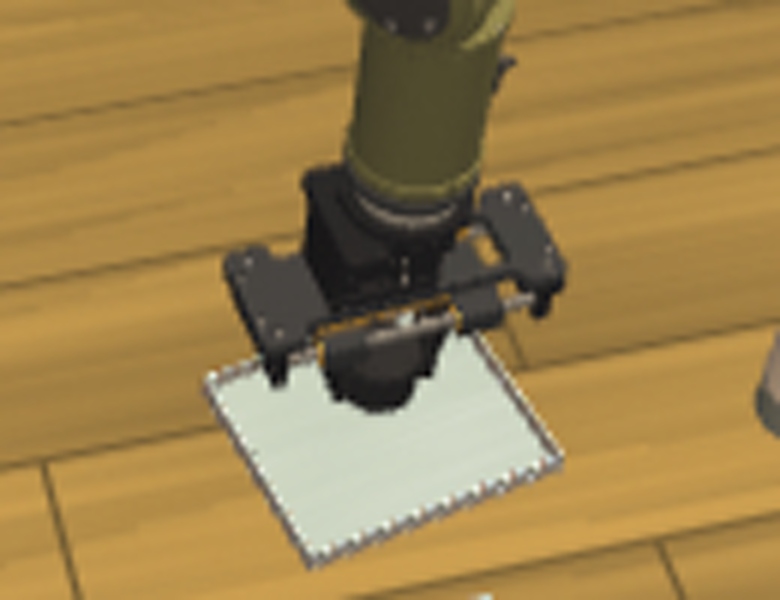

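The cap is held upright over the tray at crop (380,385). Lowering, slowly near contact.

```bash
python3 -m jog '[[0,1,-10,0],[1,1,-20,0],[1,1,-28,0],[1,1,-34,0],[1,1,-38,0],[1,1,-40,0],[1,1,-40,0],[1,1,-40,0]]'; python3 -m jog '[[0,0,-1,0],[0,0,-2,0],[0,0,-3,0],[0,0,-4,0],[0,0,-5,0],[0,0,-5,0],[0,0,-5,0],[0,0,-5,0]]'
```

```text
time: 29.35
position: [0.5784, 0.1599, 0.0169]
tool_rot: [-0.134, 3.138, 0.0]
ft_force: [-0.5, -0.0, -1.1]
grip_width: 0.541
time: 30.35
position: [0.5783, 0.1598, 0.0117]
tool_rot: [-0.134, 3.139, 0.0]
ft_force: [-0.5, 0.1, -1.0]
grip_width: 0.542
```

```bash
python3 -m jog '[[0,0,-0.5,0],[0,0,-1,0],[0,0,-1.5,0],[0,0,-2,0],[0,0,-2.5,0],[0,0,-3,0],[0,0,-3,0],[0,0,-3,0]]'; python3 -m jog '[[0,0,-0.5,0],[0,0,-1,0],[0,0,-1.5,0],[0,0,-1.5,0],[0,0,-1.5,0],[0,0,-1.5,0],[0,0,-1.5,0],[0,0,-1.5,0]]'
```

```text
time: 31.35
position: [0.5783, 0.1598, 0.0087]
tool_rot: [-0.134, 3.139, 0.0]
ft_force: [-0.2, 0.6, -0.2]
grip_width: 0.542
time: 32.35
position: [0.5783, 0.1599, 0.0081]
tool_rot: [-0.134, 3.138, -0.001]
ft_force: [-2.4, -0.5, 7.3]
grip_width: 0.547
```

Contact is at the expected height. I'll relieve the push, open part way, and rise straight up.

```bash
python3 -m jog '[[0,0,0.4,0],[0,0,0.8,0],[0,0,0.8,0],[0,0,0.8,0],[0,0,0.8,0],[0,0,0.8,0],[0,0,0.8,0],[0,0,0.8,0]]' - 10; python3 -m jog '[[0,0,0,0],[0,0,0,0],[0,0,0,0],[0,0,0,0],[0,0,0,0],[0,0,0,0],[0,0,0,0],[0,0,0,0]]' 0.6 ; python3 -m jog '[[0,0,5,0],[0,0,12,0],[0,0,25,0],[0,0,45,0],[0,0,70,0],[0,0,100,0],[0,0,130,0],[0,0,150,0]]';python3 -m jog '[[-30,-30,20,0],[-60,-60,40,0],[-80,-90,60,0],[-80,-130,80,0],[-80,-170,80,0],[-80,-200,80,0],[-80,-200,80,0],[-80,-200,80,0]]';  python3 - <<'E'
from h import *
d=snap('scene','s6.png');t=snap('top','t6.png')
a=cv2.imread('pics/s6.png')[160:235,250:350];b=cv2.imread('pics/t6.png')[165:240,160:260]
cv2.imwrite('pics/c6.png',np.vstack([cv2.resize(x,None,fx=4,fy=4,interpolation=cv2.INTER_CUBIC) for x in(a,b)])[:600])
m=(t["image"].max(2)<60).astype(np.uint8);m[:175]=0;m[230:]=0;m[:,:180]=0;m[:,240:]=0
M=cv2.moments(m); P=ray(t,M["m10"]/M["m00"],M["m01"]/M["m00"],.03);print(P,M["m00"])
for n,o in(("top0.png",t),("scene0.png",d)):
    f=cv2.absdiff(ld(n)["image"],o["image"]).max(2)>50; print(n,f.sum())
E
```

```text
time: 33.35
position: [0.5783, 0.1599, 0.008]
tool_rot: [-0.134, 3.139, 0.0]
ft_force: [-0.6, 0.5, 4.3]
grip_width: 0.552
time: 34.35
position: [0.5782, 0.1598, 0.008]
tool_rot: [-0.134, 3.139, 0.0]
ft_force: [0.7, -0.4, -0.2]
grip_width: 0.796
time: 35.35
position: [0.5789, 0.1603, 0.1608]
tool_rot: [-0.134, 3.136, 0.0]
ft_force: [0.8, -0.3, -0.4]
grip_width: 0.8
time: 36.35
position: [0.4982, -0.0388, 0.2382]
tool_rot: [-0.136, 3.139, 0.001]
ft_force: [0.7, -0.5, -0.2]
grip_width: 0.799
[0.57204298 0.14206728 0.03      ] 196.0
top0.png 5503
scene0.png 7820
```

View pics/c6.png

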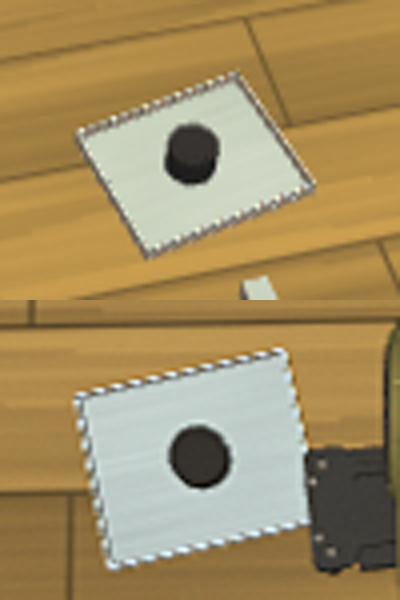

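The cap stands upright near the middle of the tray floor (scene about (297,198), top about (210,204)). The gripper is clear of everything, so I'm handing in.

```bash
python3 -c "
from h import *
print(get_state()['qd'].round(3)); print(close_job())"
```

```text
[-0.003  0.002  0.002  0.001  0.004 -0.001  0.002]
the job is handed in; nothing more can be done
None
```

The cap is off the larger white tin and standing right way up near the middle of the tray floor. I handed the job in at about 36 s of the 64 s allowed; no verdict was reported.

- **Opening:** I centred the grip using the side force, then pushed with about 19–23 N at the wrist. I turned the shell about 1.47 rad anticlockwise. I never felt the end stop, so the insert's final angle is inferred from torque and the fact that it came free.
- **Freeing the cap:** In the readings at the end of each move, the pull while lifting stayed at about 2 N or less, with up to about 7 N sideways. The wrist picture then showed the bare neck.
- **Placing:** The cap touched the tray floor at the expected height with about 7 N. I eased off, released it and backed away.
- **Last checks:** Both close-ups show the cap upright and well inside the walls. The arm was still and its force readings were near zero.
- **Failed or left unchecked:** My computed cap position (0.572, 0.142) is not reliable, because the dark gripper was in the colour mask, so I relied on the pictures. I took before-and-after image differences, but the arm's own movement dominates them. That leaves the spray can, tub and hammer without a separate measurement; the moves were planned to stay clear of them, and the readings showed no unexpected contact.

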